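# Nest the stacking cups with their handles fanned

## Task

Clear up the coffee cups: nest the blue cup in the grey cup that is fixed on its round black stand, then the orange cup in the blue one, each with its handle at least 30 degrees round from the handle of the cup right below. The cups have toothed feet that interlock, and the red toothed ring in the grey cup may sit at any angle: turn a cup by feel until it drops fully home, then leave the stack standing upright and leave the glue stick, the round clip case and the black name stamp where they stand.

Things in the scene. Friction and masses are not known exactly. Their poses are not given: they have to be found in the camera images.
- cup_base: grey cup of the same shape and size as the loose ones, fixed on a round black stand (98 mm across, 8 mm high) that is fixed to the desk. Origin at the centre of the stand's underside, z up, handle along its own -x. The cup begins 8 mm above this origin; its rim is at 68 mm. An upper cup has 1 to 2 mm of side play in it
- base_seat (a point): centre of the red toothed ring in the grey cup, at the floor of its gaps, 30 mm above the stand's underside. Six teeth 60 degrees apart, 6 mm wide, 4.5 mm high; the ring's true angle is NOT reported. An upper cup stands on the tooth tops, 4.5 mm proud, until its feet meet the gaps (5 degrees either way), then drops by its weight and locks. A finger pushing its handle sideways can hold it up
- base_handle (a point): centre of the top of the grey cup's handle, 52 mm from the cup's axis, 68 mm above the cup's origin. The handle is attached at the top only: a flat-sided upright bar 12 mm wide, 14 mm radially, reaching 40 mm down from here, joined to the rim by an arm 10 mm high. Less than about 15 degrees from the handle below, it clashes and holds the upper cup up
- cup_blue: blue stacking cup with white handle and feet, loose on the desk, about 0.16 kg. Tapered round body, foot 50 mm and rim 74 mm across, 60 mm high, wall 3.5 mm. Origin at the centre of its underside, z up, handle along its own -x. Six feet under it (6 mm wide, 5 mm high, 14 to 21 mm from the axis) at 30, 90, 150... degrees from the handle
- blue_seat (a point): floor of the gaps of the toothed ring in the blue cup, on its axis, 22 mm above its origin: the underside of the cup nested in it rests here when home (4.5 mm higher on the tooth tops). Its six teeth are fixed at 0, 60, 120... degrees from the blue handle, so the upper handle ends 60, 120 or 180 degrees round from it
- blue_handle (a point): centre of the top of the blue cup's handle, 52 mm from the cup's axis, 60 mm above the cup's origin. The handle is attached at the top only: a flat-sided upright bar 12 mm wide, 14 mm radially, reaching 40 mm down from here, joined to the rim by an arm 10 mm high. Less than about 15 degrees from the handle below, it clashes and holds the upper cup up
- cup_orange: orange stacking cup with white handle and feet, loose on the desk, about 0.16 kg. Tapered round body, foot 50 mm and rim 74 mm across, 60 mm high, wall 3.5 mm. Origin at the centre of its underside, z up, handle along its own -x. Six feet under it (6 mm wide, 5 mm high, 14 to 21 mm from the axis) at 30, 90, 150... degrees from the handle
- orange_handle (a point): centre of the top of the orange cup's handle, 52 mm from the cup's axis, 60 mm above the cup's origin. The handle is attached at the top only: a flat-sided upright bar 12 mm wide, 14 mm radially, reaching 40 mm down from here, joined to the rim by an arm 10 mm high. Less than about 15 degrees from the handle below, it clashes and holds the upper cup up
- glue_stick: standing glue stick, yellow with blue ends, 25 mm across, 83 mm high, origin at its underside; leave it alone
- clip_case: round dark clip case, 60 mm across, 27 mm high, origin at its underside; leave it alone
- name_stamp: standing black name stamp, 18 mm across, 58 mm high, origin at its underside; leave it alone
There are look-alikes about, which are no part of the job. Leave any yellow look-alike of the cup_orange alone. Of the things that look like the cup_base, the smaller one is meant.

How it is judged:
By the outcome, as a careful person would: the job done as asked, in the order asked, and still so for the second after the job is handed in, with the robot touching nothing.
It also fails if it takes over 67 s, if anything falls off the work surface, if the arm or the gripper's body presses on something with over 40 N, if the wrist force passes 120 N, or if a joint passes its speed limit or range.

## Robot

A 6-joint arm with a two-finger parallel gripper is mounted at the origin on a cart in front of the work surface, level with it; the furniture and walls round the work are solid. World frame = base frame: x ahead of the robot, y to its left, z up, the work surface at z = 0. Lengths are in m, angles in rad, forces in N, time in s.
With the tool pointing down it reaches from about 0.4 to 0.825 m from the base axis. Payload 7 kg.
Tool frame: the origin (TCP) lies on the centre line of the jaws, within the pads' length; the fingertips stand 19 mm ahead of it and the grasp point (between the pads) is the TCP; z points along the fingers, y is the line along which they close (so a half turn about z gives the same grasp; the last joint's range is limited). The gripper opens to 88 mm and grips with 3 to 60 N. Pads are 19 mm wide; open, the fingers measure 130 mm over their backs; the gripper's body (78 mm by 193 mm) begins 47 mm behind the grasp point.
Start: joints at [-0.977, 0.359, 0.012, 0, -1.224, -0.288], TCP at [0.203, -0.644, 0.246] pointing down, gripper open.
Joint ranges: [-3.07, 3.07], [-1.43, 2.12], [-1.02, 1.25], [-3.03, 1.67], [-3.05, -0], [-3.03, 3.03]. Speed limits (rad/s): [2.39, 2.39, 3.01, 3.14, 3.14, 3.14].

## Interface

Orientations are given as [roll, pitch, yaw] about the fixed x, y, z axes, in that order (R = Rz(yaw) Ry(pitch) Rx(roll)).
In Python, from station import arm, imaging, models gives the robot as it stands.
- The arm moves only by the tool play_rows, never from a script. Its arguments are lists of equal length, an entry for each row: "travel": the shift along the tool's x, y, z in units of 25 mm (1.0 is 25 mm), a list of three; "twist": the turn about the tool's z in units of 0.15 rad (1.0 is 0.15 rad). A call has 1 to 8 rows; each row shifts and turns the commanded pose from where the row before left it, along the tool's axes as they then stand; what a row does not reach is not made up. A row lasts 1/8 s, in which the tool goes at most 62.5 mm and 10.7 degrees, less where a joint would pass 70% of its speed; a pose out of reach is approached as far as the arm can. A call with a number of a shift or a turn outside -1 to 1 is refused whole. A call with a gripper value outside its range is refused whole. "fingers" is the opening, from 0 (shut) to 1 (fully open), set as the call begins (left out, the last holds). The fingers move at their own pace and stop on an object; "newtons" is the grip in N (left out, the last holds). Time passes only in rows, so rows that do not move let the fingers close. It gives the time, the measured TCP pose, the force, the opening and the grip force at its end, in the units of the state.
- arm.get_state(): the state, without advancing time (a new reading comes with each control period).
- imaging.grab_frame(name): name is "side" or "top"; returns a dict with "pixels" (400x640x3 uint8, red, green, blue), "fx", "fy", "cx", "cy" (pixels), "R" (3x3) and "t" (3): a world point X has camera coordinates R X + t. Camera axes: x right, y down, z forward; pixel columns grow to the right and rows downward; lengths in m; the calibration is good to about 2 mm. A picture is of the moment at which its call begins. There is no depth.
- arm.job_done(): hands the job in; it is judged then, once.
Trained networks look in the newest picture that a camera, given by its name, has taken for a name from the list of things; names that differ only in an ending like _2 or _b are one class to them, and where a whole thing is asked for, a point or a joint stands for the part that bears it (a point fixed in the world has none). Each returns a list of dicts, best first, with "confidence" (0 to 1); they miss things now and then, are a little off and sometimes report something else, mostly with a low value. They report only what shows in the picture. A call takes as long as a camera call. They do not tell look-alikes from the thing itself.
- models.boxes_of(name, camera): "extent" ([centre column, centre row, width, height] in pixels, round what is visible of it).
- models.silhouettes(name, camera): "pixels" (400x640 bool, what is visible of it) and "extent" ([centre column, centre row, width, height] in pixels, round what is visible of it).
The state is a dict: "t": time; "q": joint angles; "qd": joint speeds; "joint_efforts": joint torques, N m; "eef_pos": TCP position; "ee_rot": TCP orientation; "force": force on the tool from outside, world axes, zero at the start; "moment": the same for the moment, N m; "width": finger opening in m; "gripper_force": force on a finger pad.
Only numpy, scipy, OpenCV 4.12 (cv2) and the standard library are available. Lean on these libraries where they do the work, as an engineer would, in place of code of your own. Each camera call takes 0.05 s, during which the arm holds its last target. There are 200 camera calls.

## Working session

There is one attempt and no reset: what is moved stays moved. The work goes in short steps, Python scripts to look and compute and a tool call to move; the robot and the scene stay as the last step left them, time stands still between calls to the robot, and variables do not carry over. Pictures are saved under pics/ and viewed, at most 11 in all, crops included, and the job is handed in when it is done.

Besides the shell and the picture viewer there is one more tool, called after "Call:" as a command line: name --pt "numbers of a row" for each row, then --argument value for the rest. play_rows: Moves the arm, as the interface text tells. Shifts and turns lie within -1 to 1; 1 stands for 25 mm of shift or 0.15 rad of turn. Its arguments: {"type":"object","properties":{"travel":{"type":"array","items":{"type":"array","items":{"type":"number"}}},"twist":{"type":"array","items":{"type":"number"}},"fingers":{"type":"number"},"newtons":{"type":"number"}},"required":["travel","twist"]}

```bash
mkdir -p pics; ls
python3 - <<'E'
from station import arm, imaging, models
import cv2,numpy as np
s=arm.get_state();print(s)
for n in("top","side"):
    f=imaging.grab_frame(n);cv2.imwrite(f"pics/{n}0.png",f["pixels"][:,:,::-1])
    print(n,f["fx"],f["fy"],f["cx"],f["cy"],f["R"],f["t"])
    for o in("cup_base","cup_blue","cup_orange","blue_handle","orange_handle","base_handle","glue_stick","clip_case","name_stamp"):
        print(o,[(np.round(b["extent"]),round(b["confidence"],2)) for b in models.boxes_of(o,n)])
E
```

```text
pics
{'t': 0.0, 'q': array([-9.76927081e-01,  3.59367879e-01,  1.10573930e-02, -3.59857131e-04,
       -1.22404227e+00, -2.88072604e-01]), 'qd': array([ 1.10634142e-03,  2.80180883e-05, -6.80353357e-04, -1.64110260e-03,
       -1.17628956e-03,  1.96432148e-03]), 'joint_efforts': array([-4.32962734e-04, -5.82717025e+01,  2.93055689e+01,  6.99732721e+00,
        6.94759452e-03, -1.13790884e-04]), 'eef_pos': array([ 0.2030441 , -0.64327334,  0.24463254]), 'ee_rot': array([ 3.14000424e+00, -1.17886137e-04, -2.83591848e+00]), 'force': array([ 0.38142586, -0.50770479,  0.42650075]), 'moment': array([-0.00776577, -0.00982761, -0.05743534]), 'gripper_force': 0.0, 'width': 0.08767029290698308}
top 484.1015727123182 484.1015727123182 314.32940959811935 203.00583478078383 [[-0.37296293 -0.92783281 -0.0049926 ]
 [-0.76168143  0.30923859 -0.56939696]
 [ 0.52984909 -0.20856119 -0.82204755]] [0.28048075 0.40032559 1.92899156]
cup_base [(array([327., 211.,  22.,  24.]), 0.83), (array([427., 189.,  26.,  30.]), 0.65)]
cup_blue []
cup_orange [(array([198., 277.,  18.,  23.]), 0.89), (array([241., 251.
[... 800 characters left out ...]
cup_orange [(array([290., 233.,  30.,  28.]), 0.95), (array([301., 285.,  32.,  31.]), 0.91), (array([303., 362.,  28.,  47.]), 0.7)]
blue_handle [(array([346., 145.,  22.,  19.]), 0.74)]
orange_handle [(array([302., 284.,  34.,  33.]), 0.94), (array([292., 233.,  28.,  25.]), 0.64), (array([301., 364.,  32.,  49.]), 0.63), (array([327., 191.,  29.,  29.]), 0.38)]
base_handle [(array([371., 132.,  36.,  31.]), 0.96), (array([327., 190.,  31.,  32.]), 0.88)]
glue_stick [(array([272., 203.,   8.,  23.]), 0.7)]
clip_case [(array([344., 220.,  14.,  15.]), 0.58)]
name_stamp [(array([371., 169.,   4.,  12.]), 0.64), (array([346., 144.,  21.,  15.]), 0.53), (array([327., 191.,  27.,  29.]), 0.25)]
```

Run:
```python
import cv2
a=cv2.imread("pics/top0.png")[150:310,180:460];cv2.imwrite("pics/t1.png",cv2.resize(a,(784,448),interpolation=cv2.INTER_CUBIC))
a=cv2.imread("pics/side0.png")[100:310,240:420];cv2.imwrite("pics/s1.png",cv2.resize(a,(514,600),interpolation=cv2.INTER_CUBIC))
```

```text
(no output)
```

View pics/t1.png

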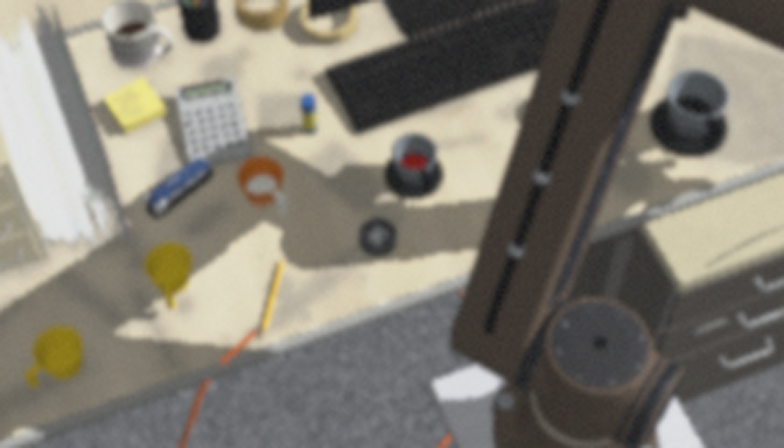

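View pics/s1.png

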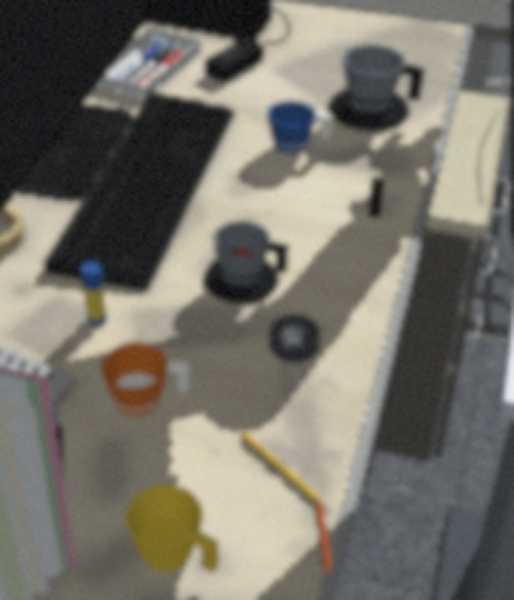

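```bash
cat > h.py <<'E'
from station import arm, imaging, models
import cv2,numpy as np
from scipy.optimize import minimize
def proj(f,P):
    c=P@f["R"].T+f["t"];return np.c_[f["fx"]*c[:,0]/c[:,2]+f["cx"],f["fy"]*c[:,1]/c[:,2]+f["cy"]]
a=np.linspace(0,2*np.pi,48,endpoint=False)
def ring(r,z):return np.c_[r*np.cos(a),r*np.sin(a),0*a+z]
def box(x0,x1,y,z0,z1):return np.array([[x,s,z] for x in(x0,x1) for s in(-y,y) for z in(z0,z1)])
CUP=[np.r_[ring(.025,0),ring(.037,.06)],box(-.059,-.045,.006,.02,.06),box(-.047,-.034,.006,.05,.06)]
BASE=[p+[0,0,.008] for p in CUP]+[np.r_[ring(.049,0),ring(.049,.008)]]
def cyl(r,h):return [np.r_[ring(r,0),ring(r,h)]]
def render(f,parts,p,win,S=8,z=0):
    x0,y0,w,h=win;m=np.zeros((h*S,w*S),np.uint8);c,s=np.cos(p[2]),np.sin(p[2])
    for q in parts:
        u=proj(f,q@np.array([[c,s,0],[-s,c,0],[0,0,1]])+[p[0],p[1],z])
        hull=cv2.convexHull(((u-[x0-.5,y0-.5])*S).astype(np.float32));cv2.fillConvexPoly(m,np.round(hull).astype(np.int32),1)
    return cv2.resize(m.astype(np.float32),(w,h),interpolation=cv2.INTER_AREA)
def ground(f,u,v,z):
    d=f["R"].T@np.array([(u-f["cx"])/f["fx"],(v-f["cy"])/f["fy"],1]);C=-f["R"].T@f["t"];return C+d*(z-C[2])/d[2]
def fit(obs,parts,p0,yaws=np.arange(-3.1,3.1,.35),z=0):
    # obs: list of (frame, mask)
    O=[]
    for f,m in obs:
        ys,xs=np.nonzero(m);x0,y0=xs.min()-8,ys.min()-8;w,h=np.ptp(xs)+17,np.ptp(ys)+17
        x0=max(x0,0);y0=max(y0,0);mm=m[y0:y0+h,x0:x0+w].astype(np.float32);O.append((f,mm,(x0,y0,mm.shape[1],mm.shape[0])))
    cost=lambda p:sum(np.abs(render(f,parts,p,w,z=z)-m).sum()/m.sum() for f,m,w in O)
    best=None
    for y in yaws:
        r=minimize(cost,[p0[0],p0[1],y],method="Nelder-Mead",options=dict(initial_simplex=np.array([[p0[0],p0[1],y],[p0[0]+.01,p0[1],y],[p0[0],p0[1]+.01,y],[p0[0],p0[1],y+.2]]),maxiter=120))
        if best is None or r.fun<best.fun:best=r
    return best.x,best.fun
def pick(name,cam,c,f):
    L=[s for s in models.silhouettes(name,cam) if np.hypot(s["extent"][0]-c[0],s["extent"][1]-c[1])<12]
    return L[0] if L else None
E
python3 - <<'E'
from h import *
F={n:imaging.grab_frame(n) for n in("top","side")}
for nm,parts,cs in(("cup_blue",CUP,{"side":(346,143)}),("cup_orange",CUP,{"side":(292,233),"top":(273,217)}),("cup_base",BASE,{"side":(327,192),"top":(327,211)}),
  ("glue_stick",cyl(.0125,.083),{"side":(272,203),"top":(288,190)}),("clip_case",cyl(.03,.027),{"side":(344,220),"top":(317,234)}),("name_stamp",cyl(.009,.058),{"side":(371,169)})):
    obs=[]
    for cam,c in cs.items():
        s=pick(nm,cam,c,0) or (pick("blue_handle",cam,c,0) if nm=="cup_blue" else pick("orange_handle",cam,c,0) if nm=="cup_orange" else None)
        if s is None: print(nm,cam,"none");continue
        obs.append((F[cam],s["pixels"]));u=s["extent"];g=ground(F[cam],u[0],u[1],.03)
        if parts in(CUP,BASE):print(nm,cam,"single",u,*fit(obs[-1:],parts,g))
    if obs:print(nm,len(obs),*fit(obs,parts,g,yaws=np.arange(-3.1,3.1,.35) if len(parts)>1 else [0]))
E
```

```text
cup_blue side single [346.4, 142.9, 23.1, 12.8] [ 0.50411981 -0.28343131  0.20152429] 0.09876672178506851
cup_blue 1 [ 0.50411981 -0.28343131  0.20152429] 0.09876672178506851
cup_orange side single [291.2, 235.1, 28.7, 25.9] [0.543942   0.27344805 0.23977115] 0.07079818099737167
cup_orange top single [275.0, 217.1, 16.8, 20.5] [0.5396027  0.28117575 0.33695731] 0.07263049483299255
cup_orange 2 [0.54138151 0.27918332 0.30691625] 0.2650032639503479
cup_base side single [328.7, 191.6, 29.2, 33.6] [ 0.49048465  0.03552948 -0.09760316] 0.06201018765568733
cup_base top single [325.5, 210.6, 23.3, 24.1] [0.4879522  0.0431039  0.11953964] 0.12932181358337402
cup_base 2 [0.48903273 0.04164083 0.04690479] 0.25822558999061584
glue_stick top none
glue_stick 1 [0.63915705 0.16041128 0.22342711] 0.16826923191547394
clip_case 2 [ 0.39585276  0.13960611 -0.05638797] 0.2963036298751831
name_stamp side none
```

```bash
cat >> h.py <<'E'
def gc(f,parts,p,z=0,S=4):
    im=cv2.resize(f["pixels"],None,fx=S,fy=S,interpolation=cv2.INTER_CUBIC)
    r=render(f,parts,p,(0,0,640,400),S=4,z=z);r=cv2.resize(r,None,fx=S,fy=S)
    k=np.ones((3,3),np.uint8);b=(r>.5).astype(np.uint8)
    m=np.full(b.shape,0,np.uint8);m[cv2.dilate(b,k,iterations=14)>0]=2;m[b>0]=3;m[cv2.erode(b,k,iterations=7)>0]=1
    ys,xs=np.nonzero(b);sl=np.s_[ys.min()-40:ys.max()+40,xs.min()-40:xs.max()+40]
    mm=m[sl].copy();cv2.grabCut(np.ascontiguousarray(im[sl][:,:,::-1]),mm,None,np.zeros((1,65)),np.zeros((1,65)),4,cv2.GC_INIT_WITH_MASK)
    o=np.zeros(b.shape,np.float32);o[sl]=(mm&1);vis=im[sl][:,:,::-1].copy();c,_=cv2.findContours((mm&1).astype(np.uint8),0,2);cv2.drawContours(vis,c,-1,(0,255,0),1)
    return cv2.resize(o,(640,400),interpolation=cv2.INTER_AREA),vis
E
python3 - <<'E'
from h import *
F={n:imaging.grab_frame(n) for n in("top","side")}
V=[]
for nm,parts,p,cams in(("blue",CUP,(.504,-.283,.2),("side",)),("orange",CUP,(.541,.279,.3),("side","top")),("base",BASE,(.489,.0416,.05),("side","top"))):
    obs=[]
    for c in cams:
        q=p
        if c=="side" and nm!="blue": q=(p[0],p[1]-.006,p[2])
        m,v=gc(F[c],parts,q);V.append(cv2.resize(v,(256,256)));obs.append((F[c],m))
        print(nm,c,*fit(obs[-1:],parts,q,yaws=[-.4,0,.4,.8]))
    if len(obs)>1:print(nm,"both",*fit(obs,parts,p,yaws=[-.4,0,.4,.8]))
V.append(V[0]*0);cv2.imwrite("pics/gc.png",np.vstack([np.hstack(V[:3]),np.hstack(V[3:])]))
E
```

```text
blue side [ 0.50558066 -0.28083727  1.81708453] 0.1623278111219406
orange side [0.54520143 0.27652489 0.24688685] 0.08192168176174164
orange top [0.54269391 0.28058519 0.31402723] 0.14389312267303467
orange both [0.54457466 0.27814643 0.25938341] 0.2573051154613495
base side [ 0.49220334  0.03493657 -0.17660894] 0.13877016305923462
base top [0.49176854 0.04207744 0.25130846] 0.13530753552913666
base both [ 0.49184788  0.04103991 -0.03792229] 0.2929590344429016
```

View pics/gc.png

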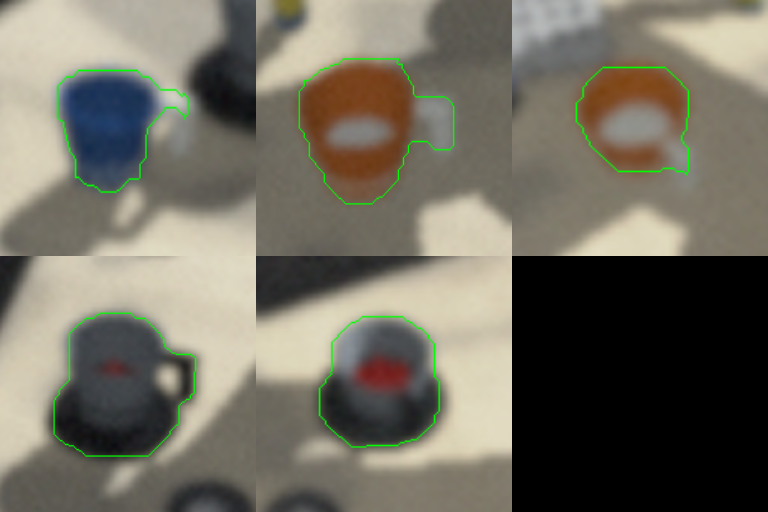

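Call:
play_rows --pt "-0.99 0.64 0" --pt "-0.99 0.64 0" --pt "-0.99 0.64 0" --pt "-0.99 0.64 0" --pt "-0.99 0.64 0" --pt "-0.99 0.64 0" --pt "-0.99 0.64 0" --pt "-0.99 0.64 0" --twist '[0,0,0,0,0,0,0,0]' --fingers 1 --newtons 10

```text
t: 2.7
eef_pos: [0.3541, -0.4612, 0.2457]
ee_rot: [-3.141, 0.0, -2.836]
force: [0.7, -0.0, -0.6]
width: 0.0877
gripper_force: 0.0
```

```bash
cat >> h.py <<'E'
def to(x,y,z,yaw,rows=None):
    s=arm.get_state();p=s["eef_pos"];c=s["ee_rot"];w=c[2]
    d=np.array([x,y,z])-p;t=np.array([np.cos(w)*d[0]+np.sin(w)*d[1],np.sin(w)*d[0]-np.cos(w)*d[1],-d[2]])/.025
    dy=(w-yaw+np.pi)%(2*np.pi)-np.pi
    print("pos",p.round(4),c.round(3),"F",s["force"].round(1),"M",s["moment"].round(2),"w",round(s["width"],4),"q6",s["q"][5].round(2),"units",t.round(2),"twist",round(dy/.15,2))
E
python3 - <<'E'
from h import *
f=imaging.grab_frame("top")
for n in("cup_blue","blue_handle"):
  for s in models.silhouettes(n,"top"):print(n,s["extent"],s["confidence"],*fit([(f,s["pixels"])],CUP,ground(f,*s["extent"][:2],.03)))
g=imaging.grab_frame("side")
for s in models.silhouettes("cup_blue","side"):print(s["extent"],s["confidence"],*fit([(g,s["pixels"])],CUP,ground(g,*s["extent"][:2],.03)))
to(.505,-.279,.2,.2-np.pi)
E
```

```text
cup_blue [393.5, 184.9, 11.4, 19.3] 0.6 [ 0.48825549 -0.28805082 -0.62990315] 0.7572544813156128
blue_handle [394.4, 188.0, 12.5, 22.2] 0.73 [ 0.48389158 -0.28564418  2.86873303] 0.647681474685669
[292.3, 232.9, 29.6, 24.8] 0.7 [0.54467905 0.27541522 0.28798307] 0.10140065848827362
pos [ 0.3534 -0.4622  0.2457] [-3.141  0.    -2.835] F [ 0.5  0.6 -0.1] M [-0.01  0.06 -0.04] w 0.0879 q6 -0.68 units [-7.99  5.16  1.83] twist 0.71
```

Call:
play_rows --pt "-1 0.65 0" --pt "-1 0.65 0" --pt "-1 0.65 0" --pt "-1 0.65 0.3" --pt "-1 0.65 0.5" --pt "-1 0.64 0.5" --pt "-1 0.64 0.5" --pt "-1 0.64 0" --twist '[0,0,0,0,0,0,0,0.7]'

```text
t: 3.95
eef_pos: [0.5049, -0.2785, 0.1993]
ee_rot: [3.141, -0.002, -2.944]
force: [-0.2, -0.1, 0.9]
width: 0.0873
gripper_force: 0.0
```

Run:
```python
from h import *
f=imaging.grab_frame("side");a=f["pixels"][90:210,270:430,::-1]
u=proj(f,np.array([[.505,-.279,.06],[.505-.052,-.279-.01,.06]]));print(u)
cv2.imwrite("pics/s2.png",cv2.resize(a,(800,600),interpolation=cv2.INTER_CUBIC));to(.505,-.279,.063,.2-np.pi)
```

```text
[[341.69224719 139.07295011]
 [354.28767572 139.73356801]]
pos [ 0.5072 -0.2769  0.1999] [ 3.141 -0.    -2.949] F [1.4 0.9 0.6] M [ 0.17 -0.41 -0.06] w 0.0878 q6 -1.22 units [ 0.1  -0.06  5.48] twist -0.05
```

View pics/s2.png

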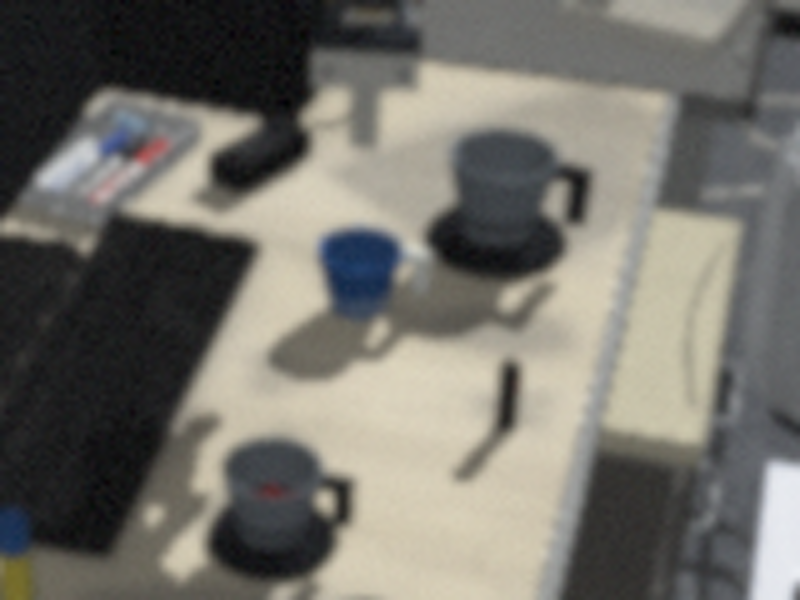

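Call:
play_rows --pt "0 0 0.9" --pt "0 0 0.9" --pt "0 0 0.9" --pt "0 0 0.9" --pt "0 0 0.9" --pt "0 0 0.9" --pt "0 0 0" --twist '[0,0,0,0,0,0,0]'

```text
t: 4.88
eef_pos: [0.5038, -0.2792, 0.064]
ee_rot: [3.14, -0.003, -2.942]
force: [0.3, 0.4, 0.6]
width: 0.0876
gripper_force: 0.0
```

Call:
play_rows --pt "0 0 0" --pt "0 0 0" --pt "0 0 0" --pt "0 0 0" --pt "0 0 0" --twist '[0,0,0,0,0]' --fingers 0 --newtons 10

```text
t: 5.5
eef_pos: [0.5059, -0.2786, 0.0664]
ee_rot: [-3.141, 0.001, -2.94]
force: [0.0, 2.1, 5.9]
width: 0.0701
gripper_force: 10.0
```

Call:
play_rows --pt "0 0 -0.4" --pt "0 0 -0.8" --pt "0 0 -0.8" --pt "0 0 -0.8" --pt "0 0 -0.8" --pt "0 0 0" --twist '[0,0,0,0,0,0]'

```text
t: 6.25
eef_pos: [0.5061, -0.2788, 0.1572]
ee_rot: [-3.14, 0.003, -2.941]
force: [1.0, 0.6, -2.3]
width: 0.0702
gripper_force: 10.0
```

Run:
```python
from h import *
f=imaging.grab_frame("side");a=f["pixels"][60:180,270:430,::-1].copy()
t=imaging.grab_frame("top");b=t["pixels"][140:260,300:460,::-1]
cv2.imwrite("pics/s3.png",np.hstack([cv2.resize(x,(400,300),interpolation=cv2.INTER_CUBIC) for x in(a,b)]));to(.505,-.279,.063,.2-np.pi)
```

```text
pos [ 0.5048 -0.2784  0.1551] [ 3.141 -0.    -2.941] F [-0.2 -0.2 -2.3] M [-0.02  0.    0.01] w 0.0703 q6 -1.21 units [-0.   -0.03  3.68] twist 0.0
```

View pics/s3.png

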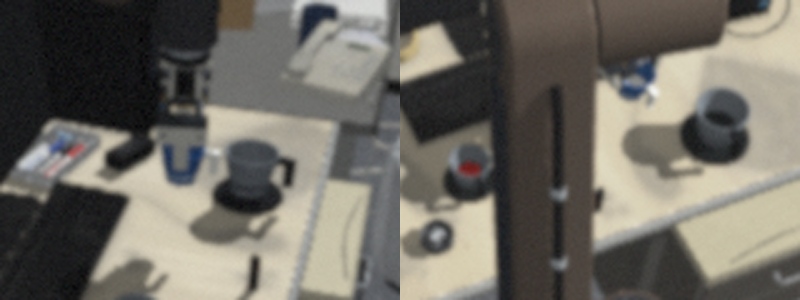

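Call:
play_rows --pt "-0.14 0.9 0" --pt "-0.14 0.9 0" --pt "-0.14 0.9 0" --pt "-0.14 0.9 0" --pt "-0.14 0.9 0" --pt "-0.14 0.9 0" --pt "-0.14 0.9 0" --twist '[0,0,0,0,0,0,0]'

```text
t: 7.22
eef_pos: [0.497, -0.1186, 0.1543]
ee_rot: [3.141, -0.002, -2.941]
force: [0.3, 0.3, -1.5]
width: 0.0702
gripper_force: 10.0
```

Call:
play_rows --pt "-0.14 0.9 0" --pt "-0.14 0.9 0" --pt "-0.14 0.9 0" --pt "-0.14 0.9 0" --pt "-0.14 0.9 0" --pt "-0.14 0.9 0" --pt "-0.14 0.9 0" --pt "0 0 0" --twist '[0,0,0,0,0,0,0,-1]'

```text
t: 8.22
eef_pos: [0.4899, 0.0409, 0.1545]
ee_rot: [3.142, -0.002, -2.787]
force: [-0.4, -0.6, -1.6]
width: 0.0703
gripper_force: 10.0
```

Call:
play_rows --pt "0 0 0" --pt "0 0 0" --pt "0 0 0" --pt "0 0 0" --pt "0 0 0" --pt "0 0 0" --pt "0 0 0" --pt "0 0 0" --twist '[-1,-1,-1,-1,-1,-1,-1,-1]'

```text
t: 9.22
eef_pos: [0.4897, 0.0396, 0.1544]
ee_rot: [3.14, -0.001, -1.586]
force: [-0.2, 0.8, -2.0]
width: 0.07
gripper_force: 10.0
```

Run:
```python
from h import *
print(arm.get_state()["q"].round(2))
f=imaging.grab_frame("side");a=f["pixels"][110:250,240:400,::-1].copy()
t=imaging.grab_frame("top");b=t["pixels"][130:270,250:410,::-1]
for g in(f,t):
  print(proj(g,np.array([[.491,.0395,.068],[.491,.0395,.03]])))
cv2.imwrite("pics/s4.png",np.hstack([cv2.resize(x,(400,350),interpolation=cv2.INTER_CUBIC) for x in(a,b)]));to(.491,.0395,.12,1.6-np.pi)
```

```text
[ 0.48  0.14 -0.51 -0.   -0.92 -0.5 ]
[[324.19050323 182.91861962]
 [324.08530432 191.18933832]]
[[328.08171676 202.96845881]
 [327.92507951 207.82676582]]
pos [0.4898 0.0397 0.1545] [ 3.140e+00 -1.000e-03 -1.589e+00] F [-0.6  0.4 -2.2] M [-0.02  0.11  0.06] w 0.0701 q6 -0.5 units [ 0.01 -0.05  1.38] twist -0.32
```

View pics/s4.png

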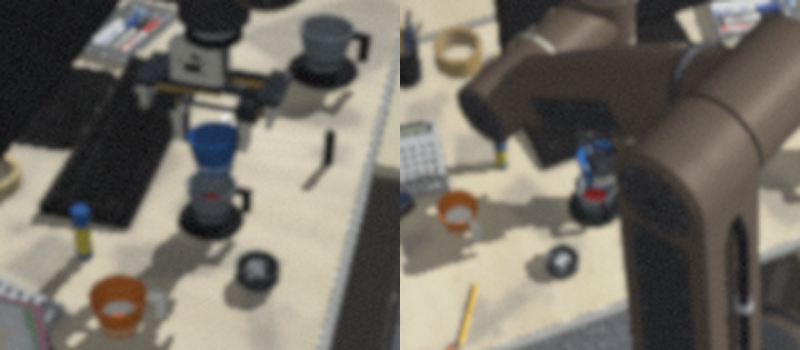

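Call:
play_rows --pt "0 0 0.6" --pt "0 0 0.6" --pt "0 0 0.4" --pt "0 0 0.3" --pt "0 0 0.1" --twist '[0,0,0,0,0]'

```text
t: 9.95
eef_pos: [0.4909, 0.0401, 0.1053]
ee_rot: [-3.141, 0.0, -1.591]
force: [1.5, 0.4, -0.4]
width: 0.0706
gripper_force: 10.0
```

Call:
play_rows --pt "0 0 0.1" --pt "0 0 0.1" --twist '[0,0]'

```text
t: 10.2
eef_pos: [0.4914, 0.0404, 0.1011]
ee_rot: [-3.14, 0.001, -1.591]
force: [-0.6, 2.8, 7.2]
width: 0.0702
gripper_force: 10.0
```

Call:
play_rows --pt "0 0 0.08" --pt "0 0 0" --pt "0 0 0" --pt "0 0 0" --twist '[0,-0.7,-0.7,-0.7]'

```text
t: 10.7
eef_pos: [0.4919, 0.0408, 0.0999]
ee_rot: [-3.138, 0.001, -1.272]
force: [2.3, 3.1, 4.5]
width: 0.0705
gripper_force: 10.0
```

```bash
python3 -c "
from h import *
to(.491,.04,.095,1.9-np.pi)"
```

```text
pos [0.4919 0.0408 0.0999] [-3.138e+00  1.000e-03 -1.272e+00] F [2.3 3.1 4.5] M [ 1.22 -0.52 -0.14] w 0.0705 q6 -0.18 units [0.02 0.04 0.2 ] twist -0.2
```

Call:
play_rows --pt "0 0 0.02" --pt "0 0 0.02" --pt "0 0 0.02" --twist '[-0.8,-0.8,-0.8]'

```text
t: 11.08
eef_pos: [0.4922, 0.0409, 0.0986]
ee_rot: [-3.137, -0.001, -0.912]
force: [-0.6, 3.9, 11.4]
width: 0.0702
gripper_force: 10.0
```

```bash
python3 -c "
from h import *
to(.491,.04,.095,1.9-np.pi)"
```

```text
pos [0.4922 0.0409 0.0986] [-3.137e+00 -1.000e-03 -9.120e-01] F [-0.6  3.9 11.4] M [ 1.37  0.41 -0.37] w 0.0702 q6 0.18 units [-0.    0.06  0.15] twist 2.2
```

Call:
play_rows --pt "0 0 0.02" --pt "0 0 0.02" --pt "0 0 0.02" --twist '[-0.8,-0.8,-0.8]'

```text
t: 11.45
eef_pos: [0.492, 0.0407, 0.0974]
ee_rot: [-3.138, -0.002, -0.551]
force: [-2.7, 3.6, 13.7]
width: 0.0708
gripper_force: 10.0
```

```bash
python3 -c "
from h import *
to(.491,.04,.095,1.9-np.pi)"
```

```text
pos [0.492  0.0407 0.0974] [-3.138e+00 -2.000e-03 -5.510e-01] F [-2.7  3.6 13.7] M [ 1.45  0.9  -0.21] w 0.0708 q6 0.54 units [-0.02  0.05  0.09] twist 4.6
```

Call:
play_rows --pt "0 0 0" --pt "0 0 0" --pt "0 0 0" --twist '[0,0,0]' --fingers 1

```text
t: 11.82
eef_pos: [0.4901, 0.0397, 0.0953]
ee_rot: [3.141, 0.0, -0.557]
force: [0.2, -0.0, 1.2]
width: 0.0867
gripper_force: 0.0
```

Call:
play_rows --pt "0 0 -0.8" --pt "0 0 -0.8" --pt "0 0 -0.8" --pt "0 0 -0.8" --pt "0 0 -0.5" --twist '[0,0,0,0,0]'

```text
t: 12.45
eef_pos: [0.4905, 0.0399, 0.1888]
ee_rot: [-3.141, -0.0, -0.556]
force: [-0.3, 0.4, -0.6]
width: 0.0878
gripper_force: 0.0
```

Run:
```python
from h import *
f=imaging.grab_frame("side");a=f["pixels"][140:240,270:385,::-1].copy()
t=imaging.grab_frame("top");b=t["pixels"][160:260,270:385,::-1]
cv2.imwrite("pics/s5.png",np.hstack([cv2.resize(x,(400,348),interpolation=cv2.INTER_CUBIC) for x in(a,b)]));to(.491,.0395,.12,1.6-np.pi)
```

```text
pos [0.491  0.0401 0.189 ] [-3.14e+00 -1.00e-03 -5.56e-01] F [-1.  -0.1 -0.6] M [-0.01  0.14  0.01] w 0.0876 q6 0.53 units [0.01 0.02 2.76] twist 6.57
```

View pics/s5.png

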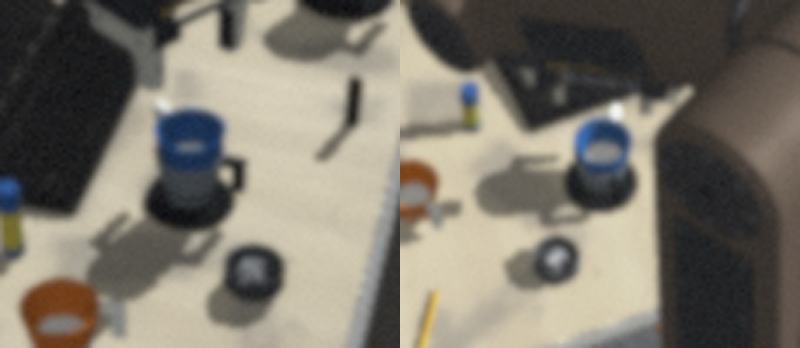

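Run:
```python
from h import *
f=imaging.grab_frame("side");t=imaging.grab_frame("top")
for g,u in((f,(317.4,169.9)),(t,(331.8,192.2))):
    for z in(.085,.09):
        p=ground(g,*u,z)-[.4912,.0402,0];print(p.round(4),np.hypot(*p[:2]),"handle dir",np.arctan2(p[1],p[0]))
# height/yaw via rendering blue mask
from itertools import product
for nm,g in(("side",f),("top",t)):
    im=g["pixels"].astype(int);c=proj(g,np.array([[.491,.04,.07]]))[0]
    for n in("cup_blue","cup_base"):
        for s in models.silhouettes(n,nm):
            if np.hypot(*(s["extent"][:2]-c))<15:print(nm,n,s["extent"],s["confidence"])
    m=(im[:,:,2]>im[:,:,0]*1.35)&(im[:,:,2]>50);x,y=int(c[0]),int(c[1]);w=np.s_[y-22:y+22,x-16:x+16]
    ys,xs=np.nonzero(m[w]);print(nm,"blue rows",ys.min()+y-22,ys.max()+y-22,"cols",xs.min()+x-16,xs.max()+x-16)
    blu=np.clip((im[:,:,2]-im[:,:,0])/40.,0,1)
    for z in(.030,.0345):
        r=lambda R,zz:proj(g,ring(R,0)+[.491,.04,zz])[:,1]
        print(z,"rim rows pred",r(.037,z+.06).min(),r(.037,z+.06).max(),"grey rim rows",r(.037,.068).min(),r(.037,.068).max())
    print("col profile B-R",[ (yy,int((im[yy,x-2:x+3,2]-im[yy,x-2:x+3,0]).mean()),int(im[yy,x-2:x+3].mean())) for yy in range(y-20,y+14)])
```

```text
[ 0.0387 -0.0464  0.085 ] 0.06041228215857034 handle dir -0.8762831790833148
[ 0.0367 -0.0399  0.09  ] 0.05416397587362837 handle dir -0.826820520079091
[ 0.0362 -0.0335  0.085 ] 0.04930934947543008 handle dir -0.7465187129207093
[ 0.0329 -0.0319  0.09  ] 0.04586021202216789 handle dir -0.7706932747698187
side cup_blue [327.3, 177.9, 18.6, 13.9] 0.69
side cup_base [328.1, 195.0, 33.5, 25.6] 0.95
side cup_base [325.6, 181.0, 19.6, 18.8] 0.63
side blue rows 172 189 cols 315 333
0.03 rim rows pred 171.80169809556116 184.6197860806503 grey rim rows 176.6966172709026 189.59071663999543
0.0345 rim rows pred 170.78734535104923 183.58907531239342 grey rim rows 176.6966172709026 189.59071663999543
col profile B-R [(162, -21, 175), (163, -21, 173), (164, -22, 173), (165, -21, 172), (166, -22, 171), (167, -22, 174), (168, -22, 177), (169, -17, 178), (170, -3, 162), (171, 17, 125), (172, 38, 82), (173, 52, 57), (174, 56, 54), (175, 57, 53), (176, 56, 54), (177, 57, 52), (178, 54, 54), (179, 50, 59), (180, 33, 76), (181, 22, 98), (182, 27, 105), (183, 36, 91), (184, 44, 66), (185, 50, 53), (186, 
[... 264 characters left out ...]
2120979638 grey rim rows 196.14236967152692 210.00239683743465
0.0345 rim rows pred 192.6331990985392 206.56723372488344 grey rim rows 196.14236967152692 210.00239683743465
col profile B-R [(182, -3, 53), (183, 2, 56), (184, 5, 56), (185, 2, 49), (186, 0, 42), (187, 0, 42), (188, 0, 48), (189, -5, 65), (190, -12, 102), (191, -18, 139), (192, -15, 161), (193, 2, 156), (194, 30, 126), (195, 53, 91), (196, 65, 72), (197, 65, 68), (198, 62, 68), (199, 50, 73), (200, 30, 90), (201, 11, 113), (202, 0, 129), (203, -3, 136), (204, -1, 137), (205, 5, 133), (206, 22, 117), (207, 41, 89), (208, 48, 68), (209, 34, 69), (210, 19, 76), (211, 10, 77), (212, 8, 71), (213, 7, 64), (214, 4, 57), (215, 4, 49)]
```

Call:
play_rows --pt "0 0 0" --pt "0 0 0" --pt "0 0 0" --pt "0 0 0" --pt "0 0 0" --pt "0 0 0" --twist '[-0.92,-0.92,-0.92,-0.92,-0.92,-0.92]'

```text
t: 13.6
eef_pos: [0.4903, 0.0399, 0.1875]
ee_rot: [3.141, 0.001, 0.277]
force: [0.1, -0.3, -0.3]
width: 0.0878
gripper_force: 0.0
```

```bash
python3 -c "
from h import *
to(.5435,.2795,.17,.27)"
```

```text
pos [0.4903 0.0399 0.1875] [3.141e+00 1.000e-03 2.770e-01] F [ 0.1 -0.3 -0.3] M [-0.1   0.11  0.  ] w 0.0878 q6 1.37 units [ 4.67 -8.64  0.7 ] twist 0.04
```

Call:
play_rows --pt "0.52 -0.96 0" --pt "0.52 -0.96 0" --pt "0.52 -0.96 0" --pt "0.52 -0.96 0" --pt "0.52 -0.96 0" --pt "0.52 -0.96 0" --pt "0.52 -0.96 0" --pt "0.52 -0.96 0" --twist '[0,0,0,0,0,0,0,0]'

```text
t: 14.6
eef_pos: [0.5394, 0.2546, 0.188]
ee_rot: [3.142, 0.0, 0.272]
force: [0.4, -0.4, 0.3]
width: 0.0878
gripper_force: 0.0
```

Call:
play_rows --pt "0.51 -0.96 0" --pt "0 0 0.7" --pt "0 0 0" --pt "0 0 0" --twist '[0,0,0,0]'

```text
t: 15.1
eef_pos: [0.5448, 0.2789, 0.1706]
ee_rot: [3.141, 0.0, 0.272]
force: [0.2, 0.5, 0.1]
width: 0.0873
gripper_force: 0.0
```

Run:
```python
from h import *
f=imaging.grab_frame("side");t=imaging.grab_frame("top")
a=f["pixels"][180:280,235:350,::-1].copy();b=t["pixels"][160:260,215:330,::-1]
cv2.imwrite("pics/s6.png",np.hstack([cv2.resize(x,(400,348),interpolation=cv2.INTER_CUBIC) for x in(a,b)]))
for nm,g in(("side",f),("top",t)):
    s=pick("cup_orange",nm,proj(g,np.array([[.5435,.2795,.03]]))[0],0)
    if s:print(nm,s["extent"],*fit([(g,s["pixels"])],CUP,(.5435,.2795),yaws=[0,.3,.6]))
to(.5435,.2795,.063,.27)
```

```text
side [291.4, 231.8, 31.0, 26.9] [0.54477091 0.27284006 0.26195669] 0.09198733419179916
top [272.9, 215.0, 19.1, 17.8] [0.5400111  0.28108027 0.24934622] 0.18851901590824127
pos [0.5451 0.2791 0.1712] [-3.141e+00 -1.000e-03  2.720e-01] F [-0.8 -0.   0.3] M [-0.09  0.15 -0.01] w 0.0879 q6 1.05 units [-0.06 -0.03  4.33] twist 0.01
```

View pics/s6.png

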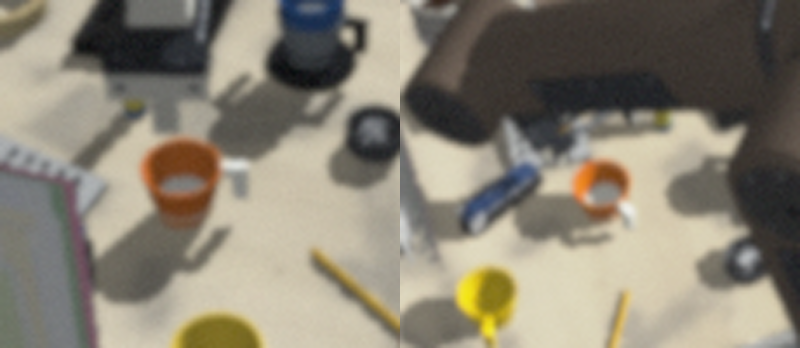

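Call:
play_rows --pt "0 0 0.9" --pt "0 0 0.9" --pt "0 0 0.9" --pt "0 0 0.9" --pt "0 0 0.7" --pt "0 0 0" --twist '[0,0,0,0,0,0]'

```text
t: 16.05
eef_pos: [0.5443, 0.2787, 0.062]
ee_rot: [3.141, 0.002, 0.272]
force: [0.6, -0.6, -0.2]
width: 0.0875
gripper_force: 0.0
```

Call:
play_rows --pt "0 0 0" --pt "0 0 0" --pt "0 0 0" --pt "0 0 0" --pt "0 0 0" --twist '[0,0,0,0,0]' --fingers 0 --newtons 10

```text
t: 16.68
eef_pos: [0.5455, 0.28, 0.0639]
ee_rot: [-3.141, -0.002, 0.273]
force: [-0.9, 1.7, 5.9]
width: 0.0707
gripper_force: 10.0
```

Call:
play_rows --pt "0 0 -0.4" --pt "0 0 -0.8" --pt "0 0 -0.9" --pt "0 0 -0.9" --pt "0 0 -0.9" --pt "0 0 -0.7" --twist '[0,0,0,0,0,0]'

```text
t: 17.42
eef_pos: [0.5445, 0.279, 0.179]
ee_rot: [3.141, 0.0, 0.272]
force: [0.1, -0.3, -1.8]
width: 0.0709
gripper_force: 10.0
```

```bash
python3 -c "
from h import *
to(.4912,.0402,.18,0)"
```

```text
pos [0.5445 0.279  0.179 ] [3.141 0.    0.272] F [ 0.1 -0.3 -1.8] M [-0.07  0.06  0.02] w 0.0709 q6 1.05 units [-4.62  8.63 -0.04] twist 1.81
```

Call:
play_rows --pt "-0.46 0.86 0" --pt "-0.46 0.86 0" --pt "-0.46 0.86 0" --pt "-0.46 0.86 0" --pt "-0.46 0.86 0" --pt "-0.46 0.86 0" --pt "-0.46 0.86 0" --pt "-0.46 0.86 0" --twist '[0,0,0,0,0,0,0,0]'

```text
t: 18.42
eef_pos: [0.5021, 0.0874, 0.1781]
ee_rot: [3.142, -0.0, 0.272]
force: [-0.1, 0.4, -1.4]
width: 0.0702
gripper_force: 10.0
```

Call:
play_rows --pt "-0.46 0.86 0" --pt "-0.46 0.86 0" --pt "0 0 0" --pt "0 0 0" --pt "0 0 0" --twist '[0,0,1,1,0]'

```text
t: 19.05
eef_pos: [0.4917, 0.0406, 0.1781]
ee_rot: [-3.142, -0.0, -0.027]
force: [0.1, -0.3, -2.2]
width: 0.0706
gripper_force: 10.0
```

Run:
```python
from h import *
for _ in range(3):
    f=imaging.grab_frame("side");to(.4912,.0402,.127,0)
t=imaging.grab_frame("top")
a=f["pixels"][120:220,270:385,::-1].copy();b=t["pixels"][140:240,270:385,::-1]
cv2.imwrite("pics/s7.png",np.hstack([cv2.resize(x,(400,348),interpolation=cv2.INTER_CUBIC) for x in(a,b)]))
```

```text
pos [0.4918 0.0408 0.1781] [-3.142 -0.    -0.025] F [ 0.6 -1.2 -2. ] M [-0.05  0.11  0.02] w 0.0704 q6 1.06 units [-0.02  0.02  2.04] twist -0.17
pos [0.4918 0.041  0.1781] [-3.142 -0.    -0.024] F [ 0.2 -0.1 -1.1] M [-0.03  0.1  -0.04] w 0.0707 q6 1.06 units [-0.02  0.03  2.04] twist -0.16
pos [0.4918 0.0411 0.1781] [ 3.142  0.    -0.025] F [ 0.7  0.8 -1.7] M [-0.05  0.17 -0.04] w 0.0702 q6 1.06 units [-0.02  0.04  2.04] twist -0.17
```

View pics/s7.png

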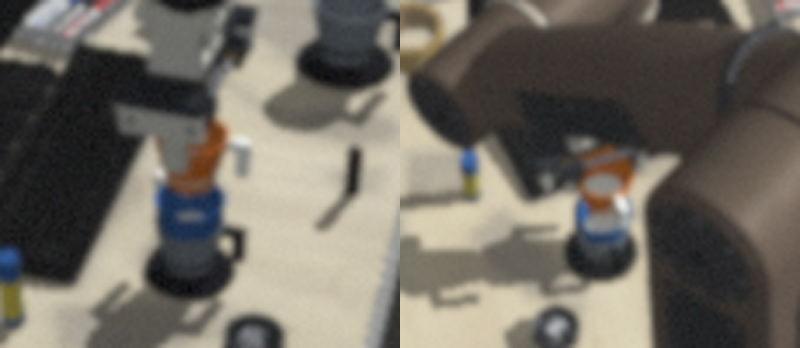

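Call:
play_rows --pt "0 0 0.6" --pt "0 0 0.6" --pt "0 0 0.5" --pt "0 0 0.3" --pt "0 0 0.1" --twist '[0,0,0,0,0]'

```text
t: 19.88
eef_pos: [0.4917, 0.0412, 0.1249]
ee_rot: [3.141, 0.001, -0.028]
force: [0.2, -0.9, 1.1]
width: 0.0709
gripper_force: 10.0
```

Call:
play_rows --pt "0 0 0.1" --pt "0 0 0.1" --twist '[0,0]'

```text
t: 20.12
eef_pos: [0.4938, 0.0417, 0.1228]
ee_rot: [-3.141, -0.004, -0.026]
force: [-1.7, -0.1, 15.5]
width: 0.0705
gripper_force: 10.0
```

Contact on the tooth tops. Sweep slowly.

Call:
play_rows --pt "0 0 0" --pt "0 0 0" --twist '[-0.6,-0.6]'

```text
t: 20.38
eef_pos: [0.4939, 0.042, 0.1226]
ee_rot: [-3.141, -0.005, 0.156]
force: [-0.2, 0.4, 8.2]
width: 0.0707
gripper_force: 10.0
```

Call:
play_rows --pt "0 0 0.02" --pt "0 0 0.02" --twist '[-0.5,-0.5]'

```text
t: 20.62
eef_pos: [0.494, 0.042, 0.1219]
ee_rot: [3.141, -0.005, 0.305]
force: [-2.2, 0.7, 11.4]
width: 0.0705
gripper_force: 10.0
```

```bash
python3 -c "
from h import *
to(.4912,.0402,.116,0)"
```

```text
pos [0.494  0.042  0.1219] [ 3.141 -0.005  0.305] F [-2.2  0.7 11.4] M [ 0.14  1.   -0.12] w 0.0705 q6 1.39 units [-0.13  0.04  0.24] twist 2.04
```

Call:
play_rows --pt "0 0 0.02" --pt "0 0 0.02" --twist '[-0.5,-0.5]'

```text
t: 20.88
eef_pos: [0.4936, 0.042, 0.1207]
ee_rot: [3.141, -0.004, 0.455]
force: [-2.7, 1.5, 11.8]
width: 0.0707
gripper_force: 10.0
```

```bash
python3 -c "
from h import *
to(.4912,.0402,.116,0)"
```

```text
pos [0.4936 0.042  0.1207] [ 3.141 -0.004  0.455] F [-2.7  1.5 11.8] M [ 0.63  1.31 -0.18] w 0.0707 q6 1.54 units [-0.12  0.02  0.19] twist 3.03
```

Call:
play_rows --pt "0 0 0.02" --pt "0 0 0.02" --twist '[-0.5,-0.5]'

```text
t: 21.12
eef_pos: [0.4924, 0.0416, 0.1183]
ee_rot: [3.141, -0.002, 0.605]
force: [-0.7, 0.4, -1.9]
width: 0.0708
gripper_force: 10.0
```

```bash
python3 -c "
from h import *
to(.4912,.0402,.116,0)"
```

```text
pos [0.4924 0.0416 0.1183] [ 3.141e+00 -2.000e-03  6.050e-01] F [-0.7  0.4 -1.9] M [-0.22  0.12  0.01] w 0.0708 q6 1.69 units [-0.07  0.02  0.09] twist 4.03
```

Call:
play_rows --pt "0 0 0" --pt "0 0 0" --pt "0 0 0" --twist '[0,0,0]' --fingers 1

```text
t: 21.5
eef_pos: [0.4921, 0.0414, 0.1177]
ee_rot: [3.141, -0.0, 0.601]
force: [0.6, 0.3, 0.6]
width: 0.0869
gripper_force: 0.0
```

Call:
play_rows --pt "0 0 -0.8" --pt "0 0 -0.8" --pt "0 0 -0.8" --pt "0 0 -0.8" --pt "0 0 -0.5" --twist '[0,0,0,0,0]'

```text
t: 22.12
eef_pos: [0.4922, 0.0415, 0.2111]
ee_rot: [3.141, -0.001, 0.602]
force: [-0.1, 1.1, 0.5]
width: 0.0877
gripper_force: 0.0
```

Run:
```python
from h import *
f=imaging.grab_frame("side");t=imaging.grab_frame("top");to(.4912,.0402,.116,0)
a=f["pixels"][120:220,270:385,::-1].copy();b=t["pixels"][140:240,270:385,::-1]
cv2.imwrite("pics/s8.png",np.hstack([cv2.resize(x,(400,348),interpolation=cv2.INTER_CUBIC) for x in(a,b)]))
for nm,g in(("side",f),("top",t)):
    im=g["pixels"].astype(int);x,y=proj(g,np.array([[.491,.04,.07]]))[0].astype(int)
    for z in(.052,.0565):
        r=lambda R,zz:proj(g,ring(R,0)+[.491,.04,zz])[:,1]
        print(nm,z,"rim rows pred",r(.037,z+.06).min().round(1),r(.037,z+.06).max().round(1),"blue rim",r(.037,.09).max().round(1),"grey",r(.037,.068).max().round(1))
    print([(yy,*im[yy,x-2:x+3].mean(0).astype(int)) for yy in range(y-25,y+16)])
```

```text
pos [0.4926 0.0416 0.2113] [ 3.141e+00 -2.000e-03  6.020e-01] F [-0.   0.3 -0.6] M [-0.14  0.08 -0.02] w 0.0875 q6 1.69 units [-0.08  0.01  3.81] twist 4.01
side 0.052 rim rows pred 166.8 179.5 blue rim 184.6 grey 189.6
side 0.0565 rim rows pred 165.8 178.5 blue rim 184.6 grey 189.6
[(157, np.int64(181), np.int64(175), np.int64(158)), (158, np.int64(179), np.int64(173), np.int64(157)), (159, np.int64(175), np.int64(170), np.int64(155)), (160, np.int64(168), np.int64(163), np.int64(149)), (161, np.int64(166), np.int64(162), np.int64(148)), (162, np.int64(170), np.int64(166), np.int64(151)), (163, np.int64(178), np.int64(172), np.int64(157)), (164, np.int64(182), np.int64(172), np.int64(154)), (165, np.int64(180), np.int64(161), np.int64(140)), (166, np.int64(163), np.int64(130), np.int64(106)), (167, np.int64(138), np.int64(92), np.int64(63)), (168, np.int64(120), np.int64(68), np.int64(33)), (169, np.int64(115), np.int64(62), np.int64(24)), (170, np.int64(114), np.int64(61), np.int64(24)), (171, np.int64(114), np.int64(61), np.int64(23)), (172, np.int64(115), np.int64(63), np.int64(2
[... 2720 characters left out ...]
4(130)), (204, np.int64(161), np.int64(128), np.int64(108)), (205, np.int64(146), np.int64(102), np.int64(75)), (206, np.int64(115), np.int64(74), np.int64(62)), (207, np.int64(81), np.int64(63), np.int64(78)), (208, np.int64(56), np.int64(62), np.int64(89)), (209, np.int64(48), np.int64(61), np.int64(84)), (210, np.int64(57), np.int64(65), np.int64(78)), (211, np.int64(62), np.int64(68), np.int64(73)), (212, np.int64(63), np.int64(67), np.int64(70)), (213, np.int64(60), np.int64(63), np.int64(66)), (214, np.int64(54), np.int64(57), np.int64(58)), (215, np.int64(47), np.int64(49), np.int64(51)), (216, np.int64(41), np.int64(43), np.int64(43)), (217, np.int64(40), np.int64(42), np.int64(44))]
```

View pics/s8.png

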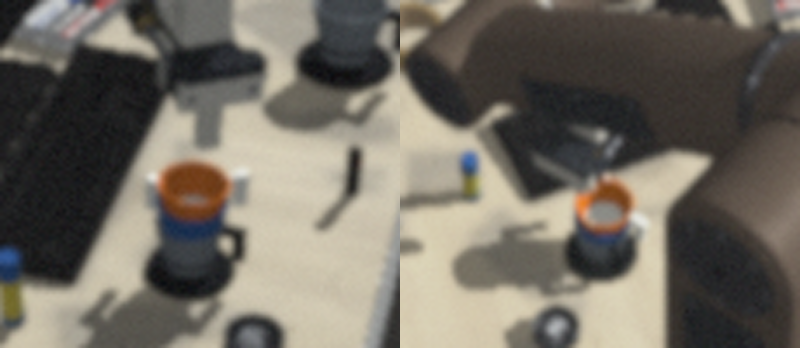

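Run:
```python
from h import *
f=imaging.grab_frame("side");t=imaging.grab_frame("top")
k=115/400
for nm,g,L,o in(("side",f,[(153,185),(240,180)],(270,120)),("top",t,[(590-400,180),(640-400,222)],(270,140))):
    for (x,y) in L:
        for z in(.085,.11):
            p=ground(g,o[0]+x*k,o[1]+y*k,z)-[.4912,.0405,0];print(nm,(x,y),z,p[:2].round(3),np.hypot(*p[:2]).round(3),np.degrees(np.arctan2(p[1],p[0])).round(0))
# synthetic labelled image fit: colour-model render, params: blue yaw, orange yaw, dz blue, dz orange
def soft(g,win,S,layers):
    x0,y0,w,h=win;im=np.full((h*S,w*S),0,np.uint8)
    for parts,yaw,z,lab,c in layers:
        cs,sn=np.cos(yaw),np.sin(yaw)
        for i,q in enumerate(parts):
            u=proj(g,q@np.array([[cs,sn,0],[-sn,cs,0],[0,0,1]])+[c[0],c[1],z]);cv2.fillConvexPoly(im,np.round(cv2.convexHull(((u-[x0-.5,y0-.5])*S).astype(np.float32))).astype(np.int32),lab[i])
    return im
for nm,g in(("side",f),("top",t)):
    u,v=proj(g,np.array([[.491,.04,.07]]))[0].astype(int);win=(u-22,v-24,44,46)
    im=g["pixels"].astype(np.float32)[win[1]:win[1]+win[3],win[0]:win[0]+win[2]]
    bl=np.clip((im[:,:,2]-im[:,:,0])/50,0,1);orr=np.clip((im[:,:,0]-im[:,:,2]-25)/65,0,1)
    W=np.zeros(im.shape[:2]);W[:, 10:34]=1
    res=[]
    for dzb in(0,.0045):
      for dzo in(0,.0045):
        best=(9e9,)
        for dx in np.arange(-.006,.0061,.002):
          for dy in np.arange(-.008,.0081,.002):
            c=(.4915+dx,.0405+dy);zo=.052+dzb+dzo
            fo=[np.r_[ring(.0295,.0225),ring(.0295,.0226)]]
            L=[(BASE[:1],0,0,[3],c),(CUP[:1],0,.03+dzb,[1],c),(CUP[:1],0,zo,[2],c)]
            # upper cups only show above the rim of the lower cup
            top=lambda: [np.r_[ring(.037-.012*.038/.06,.038),ring(.037,.06)]]
            top2=lambda d:[np.r_[ring(.037-.012*(.022+d)/.06,.06-.022-d),ring(.037,.06)]]
            L=[(BASE[:1],0,0,[3],c),(top2(dzb),0,.03+dzb,[1],c),(top2(dzo),0,zo,[2],c)]
            m=soft(g,win,8,L);k2=lambda l:cv2.GaussianBlur(cv2.resize((m==l).astype(np.float32),(win[2],win[3]),interpolation=cv2.INTER_AREA),(0,0),.9)
            # ignore the interior of the orange cup
            ui=(proj(g,ring(.028,.06)+[c[0],c[1],zo])-[win[0],win[1]]).astype(np.int32);I=np.ones(im.shape[:2],np.uint8);cv2.fillConvexPoly(I,cv2.convexHull(ui),0)
            e=(((bl-k2(1))**2+(orr-k2(2))**2)*W*I).sum()
            if e<best[0]:best=(e.round(2),c)
        res.append((dzb,dzo,best))
    print(nm,*res,sep="\n ")
```

```text
side (153, 185) 0.085 [ 0.045 -0.024] 0.051 -28.0
side (153, 185) 0.11 [0.035 0.008] 0.035 13.0
side (240, 180) 0.085 [-0.039 -0.058] 0.07 -124.0
side (240, 180) 0.11 [-0.047 -0.025] 0.053 -152.0
top (190, 180) 0.085 [ 0.05  -0.005] 0.051 -6.0
top (190, 180) 0.11 [0.034 0.002] 0.034 3.0
top (240, 222) 0.085 [-0.033 -0.038] 0.051 -131.0
top (240, 222) 0.11 [-0.048 -0.031] 0.057 -148.0
side
 (0, 0, (np.float64(37.25), (np.float64(0.4895), np.float64(0.0345))))
 (0, 0.0045, (np.float64(39.63), (np.float64(0.4895), np.float64(0.036500000000000005))))
 (0.0045, 0, (np.float64(35.05), (np.float64(0.4875), np.float64(0.0405))))
 (0.0045, 0.0045, (np.float64(39.39), (np.float64(0.4875), np.float64(0.0425))))
top
 (0, 0, (np.float64(31.53), (np.float64(0.4875), np.float64(0.0425))))
 (0, 0.0045, (np.float64(33.62), (np.float64(0.4855), np.float64(0.0425))))
 (0.0045, 0, (np.float64(31.98), (np.float64(0.4855), np.float64(0.0425))))
 (0.0045, 0.0045, (np.float64(40.01), (np.float64(0.4855), np.float64(0.0425))))
```

Call:
play_rows --pt "0 0 0.8" --pt "0 0 0.8" --pt "0 0 0.8" --pt "0 0 0.8" --pt "0 0 0.5" --pt "0 0 0" --twist '[0,0,0,0,0,0]'

```text
t: 23.08
eef_pos: [0.4911, 0.041, 0.1164]
ee_rot: [-3.141, 0.003, 0.602]
force: [0.2, -1.0, 0.2]
width: 0.0876
gripper_force: 0.0
```

Call:
play_rows --pt "0 0 0" --pt "0 0 0" --pt "0 0 0" --pt "0 0 0" --twist '[0,0,0,0]' --fingers 0 --newtons 12

```text
t: 23.58
eef_pos: [0.4923, 0.0416, 0.1181]
ee_rot: [3.141, -0.001, 0.602]
force: [-1.2, 1.8, 2.6]
width: 0.0701
gripper_force: 12.0
```

Call:
play_rows --pt "0 0 0.1" --pt "0 0 0.1" --twist '[0,0]'

```text
t: 23.82
eef_pos: [0.4938, 0.0423, 0.1148]
ee_rot: [3.14, -0.004, 0.603]
force: [-3.7, 4.6, 18.6]
width: 0.07
gripper_force: 12.0
```

```bash
python3 -c "
from h import *
to(.4912,.0402,.116,.6)"
```

```text
pos [0.4938 0.0423 0.1148] [ 3.14  -0.004  0.603] F [-3.7  4.6 18.6] M [1.38 1.62 0.06] w 0.07 q6 1.69 units [-0.13  0.01 -0.05] twist 0.02
```

Call:
play_rows --pt "0 0 0" --pt "0 0 0" --twist '[-0.6,-0.6]'

```text
t: 24.08
eef_pos: [0.4931, 0.0426, 0.1142]
ee_rot: [3.141, -0.004, 0.785]
force: [-4.9, 8.1, 12.2]
width: 0.0701
gripper_force: 12.0
```

```bash
python3 -c "
from h import *
to(.4912,.0402,.116,.6)"
```

```text
pos [0.4931 0.0426 0.1142] [ 3.141 -0.004  0.785] F [-4.9  8.1 12.2] M [ 3.13  2.19 -0.42] w 0.0701 q6 1.87 units [-0.12  0.02 -0.07] twist 1.23
```

Call:
play_rows --pt "0 0 0" --pt "0 0 0" --pt "0 0 0" --twist '[-0.8,-0.8,-0.8]'

```text
t: 24.45
eef_pos: [0.4909, 0.0419, 0.1121]
ee_rot: [-3.14, -0.0, 1.145]
force: [-3.3, 5.3, 1.1]
width: 0.0702
gripper_force: 12.0
```

```bash
python3 -c "
from h import *
to(.4912,.0402,.116,.6)"
```

```text
pos [0.4909 0.0419 0.1121] [-3.14  -0.     1.145] F [-3.3  5.3  1.1] M [ 1.82  1.56 -0.59] w 0.0702 q6 2.23 units [-0.06  0.04 -0.15] twist 3.63
```

Call:
play_rows --pt "0 0 0" --pt "0 0 0" --pt "0 0 0" --twist '[0,0,0]' --fingers 1

```text
t: 24.82
eef_pos: [0.492, 0.0412, 0.1126]
ee_rot: [3.141, 0.0, 1.141]
force: [-0.7, 0.0, -0.2]
width: 0.0873
gripper_force: 0.0
```

Call:
play_rows --pt "0 0 -0.8" --pt "0 0 -0.8" --pt "0 0 -0.8" --pt "0 0 -0.8" --pt "0 0 -0.8" --pt "0 0 -0.8" --pt "0 0 -0.8" --pt "0 0 0" --twist '[0,0,0,0,0,0,0,0]'

```text
t: 25.82
eef_pos: [0.4927, 0.0415, 0.254]
ee_rot: [3.139, -0.002, 1.142]
force: [0.8, -0.3, -0.2]
width: 0.0875
gripper_force: 0.0
```

Run:
```python
from h import *
f=imaging.grab_frame("side");t=imaging.grab_frame("top");to(.4912,.0402,.116,0)
a=f["pixels"][130:215,280:378,::-1].copy();b=t["pixels"][160:245,280:378,::-1]
cv2.imwrite("pics/s9.png",np.hstack([cv2.resize(x,(400,347),interpolation=cv2.INTER_CUBIC) for x in(a,b)]))
im=f["pixels"].astype(int);x,y=324,177
print([(yy,*im[yy,x-2:x+3].mean(0).astype(int).tolist()) for yy in range(163,193) if yy<170 or yy>179])
```

```text
pos [0.4916 0.0413 0.2522] [-3.141 -0.     1.142] F [ 0.1 -0.1  0. ] M [-0.12  0.1  -0.  ] w 0.0878 q6 2.23 units [-0.05  0.    5.45] twist 7.61
[(163, 179, 174, 158), (164, 179, 173, 157), (165, 178, 169, 153), (166, 176, 159, 140), (167, 161, 131, 108), (168, 137, 93, 65), (169, 120, 69, 34), (180, 119, 73, 47), (181, 108, 60, 28), (182, 105, 57, 28), (183, 95, 56, 41), (184, 75, 54, 62), (185, 46, 49, 74), (186, 29, 46, 77), (187, 27, 46, 76), (188, 35, 51, 75), (189, 50, 59, 74), (190, 58, 63, 70), (191, 62, 65, 70), (192, 59, 63, 68)]
```

View pics/s9.png

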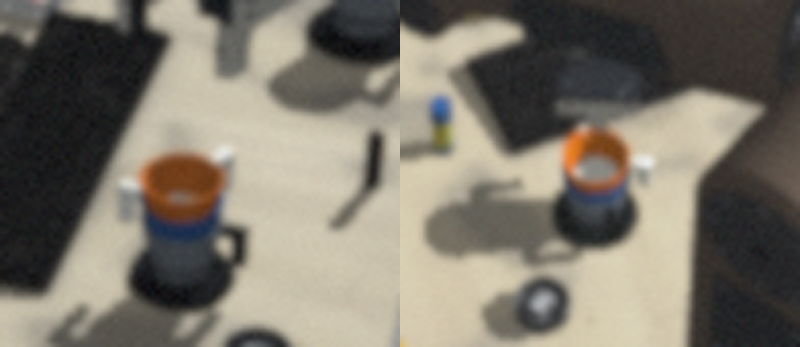

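Run:
```python
from h import *
f=imaging.grab_frame("side");t=imaging.grab_frame("top")
for g,L in((f,[("blue",(311.4,174.5),.088),("orange",(335,168),.110)]),(t,[("orange",(340,200),.110)])):
    for n,u,z in L:
        p=ground(g,*u,z)-[.4912,.0405 if g is t else .0365,0];print(n,p[:2].round(3),np.hypot(*p[:2]).round(3),np.degrees(np.arctan2(p[1],p[0])).round(0))
# yaw + height fit of both upper cups incl. handles (white -> handle label), side camera
for nm,g,c in(("side",f,(.4915,.0355)),("top",t,(.4915,.0425))):
    u,v=proj(g,np.array([[c[0],c[1],.07]]))[0].astype(int);win=(u-24,v-26,48,48);S=8
    im=g["pixels"].astype(np.float32)[win[1]:win[1]+win[3],win[0]:win[0]+win[2]]
    bl=np.clip((im[:,:,2]-im[:,:,0])/50,0,1);orr=np.clip((im[:,:,0]-im[:,:,2]-30)/65,0,1)
    for db in(0,.0045):
      for do in(0,.0045):
        best=9e9
        for dx in(-.003,-.0015,0,.0015,.003):
         for dy in(-.003,-.0015,0,.0015,.003):
          cc=np.array([c[0]+dx,c[1]+dy,0]);m=np.zeros((win[3]*S,win[2]*S),np.uint8)
          pts=lambda P:np.round(cv2.convexHull(((proj(g,P+cc)-[win[0]-.5,win[1]-.5])*S).astype(np.float32))).astype(np.int32)
          zo=.052+db+do
          for P,l in((np.r_[ring(.025,.008),ring(.037,.068)],3),(np.r_[ring(.0326,.068),ring(.037,.09+db)],1),(np.r_[ring(.0326,.09+db),ring(.037,zo+.06)],2)):cv2.fillConvexPoly(m,pts(P),l)
          k=lambda l:cv2.GaussianBlur(cv2.resize((m==l).astype(np.float32),(win[2],win[3]),interpolation=cv2.INTER_AREA),(0,0),1.0)
          I=np.ones(m.shape,np.uint8);cv2.fillConvexPoly(I,pts(ring(.03,zo+.06)),0);I=cv2.resize(I,(win[2],win[3]),interpolation=cv2.INTER_AREA)
          W=np.zeros(I.shape);W[:,14:34]=1
          e=(((bl-k(1))**2+(orr-k(2))**2)*W*I).sum()
          if e<best:best=e;bb=(dx,dy)
        print(nm,db,do,round(best,2),bb)
```

```text
blue [ 0.05  -0.006] 0.05 -7.0
orange [-0.028 -0.039] 0.048 -126.0
orange [-0.032 -0.043] 0.053 -127.0
side 0 0 36.76 (0, 0.003)
side 0 0.0045 45.63 (-0.0015, 0.003)
side 0.0045 0 54.11 (-0.0015, 0.003)
side 0.0045 0.0045 61.82 (-0.0015, 0.003)
top 0 0 27.3 (-0.003, 0.003)
top 0 0.0045 31.55 (-0.003, 0.0015)
top 0.0045 0 31.75 (-0.003, 0.003)
top 0.0045 0.0045 40.97 (-0.003, 0.003)
```

```bash
python3 -c "
from station import arm
print(arm.job_done())"
```

```text
the job is handed in; nothing more can be done
None
```

The blue cup is nested in the grey cup and the orange cup in the blue one. The final camera fit shows both fully home, with the blue handle about 173° from grey and orange about 120° from blue. I handed the job in at about 26 s with the gripper clear of the stack.

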